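# Fit the roll spindle in the carton-tape dispenser

### The arm

A 6-joint arm with a two-finger parallel gripper is mounted at the origin on the work surface. World frame = base frame: x ahead of the robot, y to its left, z up, the work surface at z = 0. Lengths are in m, angles in rad, forces in N, time in s.
With the tool pointing down it reaches from about 0.275 to 0.825 m from the base axis. Payload 4.9 kg.
Tool frame: the origin (TCP) lies midway between the tips of the shut fingers; the grasp point (between the pads) lies 19 mm behind it (bot.grip_depth is the distance from the TCP to the grasp point, in m); z points along the fingers, y is the line along which they close (so a half turn about z gives the same grasp; the last joint's range is limited). The gripper opens to 85 mm and grips with 20 to 120 N. Pads are 22 mm wide; open, the fingers measure 114 mm over their backs; the gripper's body (76 mm by 85 mm) begins 54 mm behind the grasp point. The pads swing forward as they close: fully open they stand 13 mm farther back than shut.
Start: joints at [1.011, 0.326, -0.193, 1.052, 0, 1.437], TCP at [0.227, 0.501, 0.231] pointing down, gripper open.
Joint ranges: [-2.65, 2.65], [-0.97, 1.79], [-1.3, 1.35], [-1.93, 2.1], [-1.47, 1.37], [-3.14, 3.14]. Speed limits (rad/s): [2.57, 2.57, 3.14, 3.14, 3.14, 3.14].

### API

Orientations are given as a unit quaternion [w, x, y, z].
In Python, from cell import bot gives the robot as it stands. Calls block until the motion is done:
- bot.move_pose(position, orientation): joint-space move of the TCP to a pose.
- bot.move_linear(position, speed=0.15, rotation=None, until_force=None): straight line of the TCP; rotation=None keeps the orientation; speed is the mean speed in m/s. With until_force (N) it stops when the force on the tool has changed by that much, and returns True; else False.
- bot.goto_joints(angles): joint-space move.
- bot.set_gripper(opening, grasp_force=None): opening from 0.0 (shut) to 1.0 (fully open); grasp_force is the grip in N (None keeps the last); returns when the fingers have stopped.
- bot.wait(seconds).
- bot.solve_ik(position, orientation): joint angles nearest the present ones, or None.
- bot.camera(name): name is "side" or "top"; returns the picture (400x640x3 uint8, red, green, blue); there is no depth.
- bot.calibration(name): a dict with "mtx" (3x3 intrinsics, pixels), "extrinsics" (4x4, takes a point from world to camera coordinates). Camera axes: x right, y down, z forward; pixel columns grow to the right and rows downward; lengths in m; the calibration is good to about 2 mm. A picture is of the moment at which its call begins. calibration takes no time and is no camera call.
A pose or a line that the arm cannot do raises bot.PlanningError and nothing moves.
- bot.close_job(): hands the job in; it is judged then, once.
Trained networks look in the newest picture that a camera, given by its name, has taken for a name from the list of things; names that differ only in an ending like _2 or _b are one class to them, and where a whole thing is asked for, a point or a joint stands for the part that bears it (a point fixed in the world has none). Each returns a list of dicts, best first, with "confidence" (0 to 1); they miss things now and then, are a little off and sometimes report something else, mostly with a low value. They report only what shows in the picture. A call takes as long as a camera call. They do not tell look-alikes from the thing itself.
- bot.search_frame(camera, thing): "bbox" ([left, top, width, height] in pixels, round what is visible of it).
Readings, each from a call of its own:
- bot.read_clock(): time.
- bot.read_joint_positions(): joint angles.
- bot.read_joint_vel(): joint speeds.
- bot.read_joint_efforts(): joint torques, N m.
- bot.read_position(): TCP position.
- bot.read_tool_rot(): TCP orientation.
- bot.read_ft_force(): force on the tool from outside, world axes, zero at the start.
- bot.read_moment(): the same for the moment, N m.
- bot.read_gripper_width(): opening from 0.0 (shut) to 1.0 (fully open).
- bot.read_finger_force(): force on a finger pad.
Only numpy, scipy, OpenCV 4.12 (cv2) and the standard library are available. Lean on these libraries where they do the work, as an engineer would, in place of code of your own. Each camera call takes 0.05 s, during which the arm holds its last target. There are 200 camera calls.

### The job

The carton-tape dispenser needs its roll spindle fitted: turn the catch knob clockwise all the way to its stop and let it spring back, so that the hood flies open. Then take the spindle out of its packing tray by the grip and push it through the near bearing, the tape roll's core and the far bearing until its collar is up against the near bearing. Finish while still holding the spindle there by its grip (I will fit the clip on its far end); do not knock the other things on the desk about.

Things in the scene. Friction and masses are not known exactly. Their poses are not given: they have to be found in the camera images.
- dispenser: Fixed steel carton-tape dispenser, bed 285 x 150 mm, 155 mm tall. Origin on the desk under the axle line, midway between the bearings; x from the feed head (robot's side, deck 70 mm high, x -170 to -75 mm) to the rear, y to the robot's left. Two side plates (outer faces y = +-41 mm, 125 mm high) carry two bearings on one axle line parallel to y 90 mm up, the tape roll between them.
- bearing_near (a point): Centre of the mouth of the near bearing (dispenser's +y side, the robot's left), a white flanged bush. Axes as the dispenser's: the spindle goes in along -y. The mouth is a cone 27 mm wide narrowing within 7 mm to a 15 mm bore; the bush is 18 mm long (y 0 to -18 mm). Covered by the hood's side skirt until the hood is open.
- bearing_far (a point): Centre of the mouth of the far bearing, the same bush on the other side plate, 84 mm beyond the near mouth on the same line (along the dispenser's -y); its conical mouth faces the near bearing, its far end is 18 mm further on. Axes as the dispenser's.
- catch_grip (a point): Black catch knob on the feed head's deck: bar 44 mm long, 14 mm thick, top 124 mm up; this point is on its vertical axis, 112 mm up, 140 mm in front of the axle line. x along the bar: at rest 1.1 rad counter-clockwise of the dispenser's x, at the stop parallel to it. A tongue below (up to 87 mm) reaches 60 mm out. The shut hood's front wall is 70 mm behind the axis, 153 mm high.
- catch (a joint): Catch knob, rad: 0 at rest, 1.1 at its stop, growing clockwise from above. A spring (0.17 N m at the stop) turns it back to 0 when let go; the bar needs room to swing back (fingers open 50 mm or more, or lifted off). The tongue leaves the hood's lip at about 0.7 rad.
- hood (a joint): Hood, rad: 0 shut, 2.4 fully open. Hinged 95 mm behind the axle line, 125 mm above the desk; once the catch frees it a spring swings it up and back, clear of the bearings and the roll, in about 1 s.
- spindle_grip (a point): Spindle: aluminium rod with black grip, 211 mm long, 110 g; this is the centre of the grip (18 x 18 mm, 80 mm long). x points along the rod to its nose, z up as it lies. Along x from here: grip to 40 mm, collar 42 mm across to 46 mm, 12 mm rod, tapered nose from 159 to 171 mm. Lies level in its tray, axis 50 mm above the desk; balances about 37 mm ahead of this point.
- spindle_collar (a point): Centre of the face of the spindle's collar that looks to the nose, 46 mm from the grip's centre on the rod's axis. Axes as the spindle's.
- spindle_nose (a point): Tip of the spindle's nose, on its axis, 125 mm from the collar's face, 171 mm from the grip's centre; the tip is 5 mm wide, full 12 mm thickness 12 mm back. Axes as the spindle's.
- tray: Brown pulp tray, fixed, 230 x 90 mm; the spindle lies along its x (nose to +x). Origin at the centre of its underside. Two ribs across it, 6 mm thick, 52 mm high, carry the spindle in open-topped notches: at x = -97 mm (outer end of the grip) and +80 mm (rod); the grip's centre is at x = -60 mm. The spindle lifts straight up.
- roll: Roll of paper tape in the dispenser, loose on two cradle rollers, 110 mm across, 56 mm wide, 450 g, core hole 40 mm across. Origin at its centre.
- tumbler: Dark blue metal tumbler with handle and straw, 84 mm across, 222 mm tall. Leave alone.
- stapler: Black and grey stapler, 135 x 34 mm, 53 mm tall. Leave alone.
- book: Blue book lying flat, 210 x 145 x 32 mm. Leave alone.
- spare_roll: Spare roll of paper tape lying flat, 110 mm across, 56 mm tall. Leave alone.
- pen_cup: White cup, 72 mm across, 95 mm tall. Leave alone.
- marker: Marker pen, 140 mm long, 15 mm thick. Leave alone.
Mind the look-alikes: they are no part of the job. Of the things that look like the part that bears spindle_grip, the larger one is meant.

How it is judged:
By the outcome, as a careful person would: the job done as asked, in the order asked, and still so for the second after the job is handed in, while the arm keeps its last pose, push and grip.
It also fails if it takes over 64 s, if anything falls off the work surface, if the arm or the gripper's body presses on something with over 40 N, if the wrist force passes 120 N, or if a joint passes its speed limit or range.

## Working session

There is one attempt and no reset: what is moved stays moved. The work goes in short steps, each a Python script; the robot and the scene stay as the last script left them, time stands still between calls to the robot, and variables do not carry over. Pictures are saved under pics/ and viewed, at most 10 in all, crops included, and the job is handed in when it is done.

```bash
mkdir -p pics; ls
python3 - <<'E'
from cell import bot
import cv2,numpy as np
for c in("side","top"):
    im=bot.camera(c); cv2.imwrite(f"pics/{c}0.png",cv2.cvtColor(im,cv2.COLOR_RGB2BGR))
    k=bot.calibration(c); print(c,np.round(k["mtx"],1).tolist(),np.round(k["extrinsics"],4).tolist())
    for t in("dispenser","catch_grip","spindle_grip","tray","roll","hood","tumbler","stapler","book","spare_roll","pen_cup","marker"):
        print(t,[(np.round(d["bbox"]).tolist(),round(d["confidence"],2)) for d in bot.search_frame(c,t)][:4])
print(bot.read_clock(),bot.read_tool_rot())
E
```

```text
pics
side [[474.3, 0.0, 316.5], [0.0, 474.3, 195.0], [0.0, 0.0, 1.0]] [[0.9813, -0.1924, 0.0104, -0.5557], [-0.1087, -0.5976, -0.7944, 0.1298], [0.159, 0.7783, -0.6074, 1.3671], [0.0, 0.0, 0.0, 1.0]]
dispenser [([268.0, 164.0, 108.0, 92.0], 0.95), ([314.0, 93.0, 24.0, 61.0], 0.53)]
catch_grip [([281.0, 198.0, 25.0, 23.0], 0.51)]
spindle_grip [([267.0, 146.0, 32.0, 37.0], 0.74), ([216.0, 157.0, 24.0, 17.0], 0.47)]
tray [([261.0, 145.0, 47.0, 52.0], 0.79), ([348.0, 159.0, 34.0, 32.0], 0.45)]
roll []
hood [([301.0, 166.0, 76.0, 57.0], 0.62)]
tumbler []
stapler []
book [([296.0, 272.0, 103.0, 88.0], 0.76)]
spare_roll [([348.0, 160.0, 33.0, 30.0], 0.56)]
pen_cup [([331.0, 135.0, 23.0, 34.0], 0.95)]
marker [([232.0, 204.0, 35.0, 19.0], 0.5), ([265.0, 166.0, 111.0, 84.0], 0.46), ([269.0, 145.0, 31.0, 40.0], 0.44)]
top [[382.3, 0.0, 320.1], [0.0, 382.3, 200.4], [0.0, 0.0, 1.0]] [[-0.0274, -0.9996, 0.0109, 0.0079], [-0.9798, 0.0247, -0.1984, 0.5387], [0.1981, -0.0162, -0.9801, 0.9456], [0.0, 0.0, 0.0, 1.0]]
dispenser [([301.0, 123.0, 68.0, 125.0], 0.87)]
catch_grip [([331.0, 201.0, 20.0, 33.0
[... 151 characters left out ...]
0, 18.0, 28.0], 0.58), ([121.0, 121.0, 67.0, 50.0], 0.38)]
roll []
hood [([301.0, 128.0, 64.0, 83.0], 0.75), ([185.0, 190.0, 89.0, 63.0], 0.31)]
tumbler [([122.0, 127.0, 65.0, 43.0], 0.97), ([335.0, 205.0, 16.0, 30.0], 0.52)]
stapler [([426.0, 265.0, 57.0, 19.0], 0.67)]
book [([333.0, 200.0, 19.0, 34.0], 0.64), ([414.0, 146.0, 85.0, 88.0], 0.58), ([122.0, 123.0, 63.0, 48.0], 0.35), ([300.0, 125.0, 71.0, 122.0], 0.29)]
spare_roll [([238.0, 103.0, 45.0, 43.0], 0.77)]
pen_cup [([199.0, 122.0, 26.0, 36.0], 0.59), ([121.0, 123.0, 64.0, 45.0], 0.52)]
marker [([277.0, 250.0, 45.0, 42.0], 0.57), ([181.0, 193.0, 94.0, 60.0], 0.31)]
1.3 [ 3.71279361e-06  2.11317788e-01  9.77417410e-01 -5.86126285e-06]
```

View pics/top0.png

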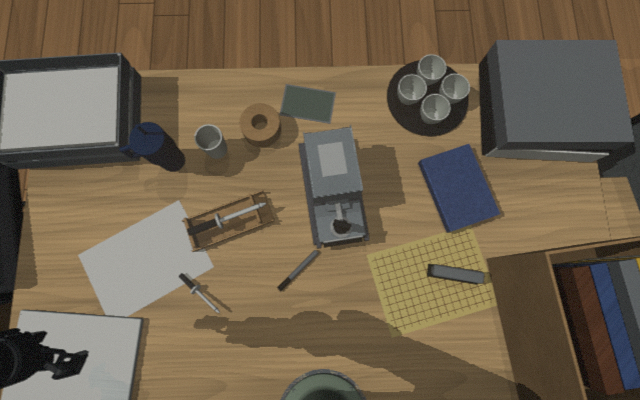

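View pics/side0.png

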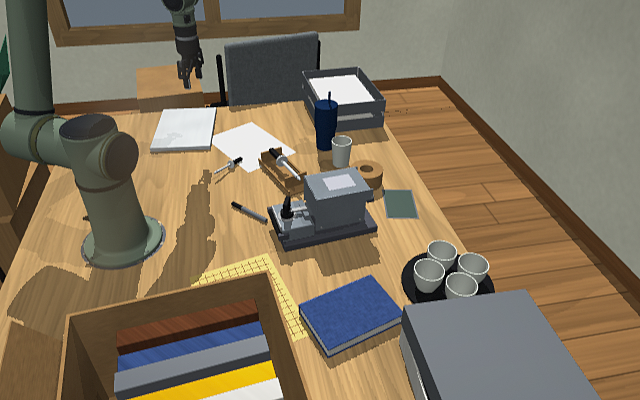

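```bash
cat > h.py <<'E'
import cv2,numpy as np
from cell import bot
from scipy.spatial.transform import Rotation as R
def P(c):
    k=bot.calibration(c); return k["mtx"]@k["extrinsics"][:3]
def proj(c,X):
    q=np.c_[np.atleast_2d(X),np.ones(len(np.atleast_2d(X)))]@P(c).T; return q[:,:2]/q[:,2:]
def back(c,uv,z):
    p=P(c); H=np.c_[p[:,0],p[:,1],p[:,2]*z+p[:,3]]
    w=np.linalg.solve(H,[*uv,1]); return w[:2]/w[2]
def crop(c,box,s,name,marks=()):
    im=cv2.cvtColor(bot.camera(c),cv2.COLOR_RGB2BGR)
    x,y,w,h=box; o=cv2.resize(im[y:y+h,x:x+w],None,fx=s,fy=s,interpolation=cv2.INTER_CUBIC)
    for u,v in marks: cv2.circle(o,(int((u+.5-x)*s),int((v+.5-y)*s)),3,(0,0,255),1)
    cv2.imwrite(f"pics/{name}.png",o)
E
python3 - <<'E'
from h import *
crop("top",(175,110,200,150),4,"topc")
crop("side",(230,130,160,120),5,"sidec")
E
```

```text
(no output)
```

View pics/topc.png

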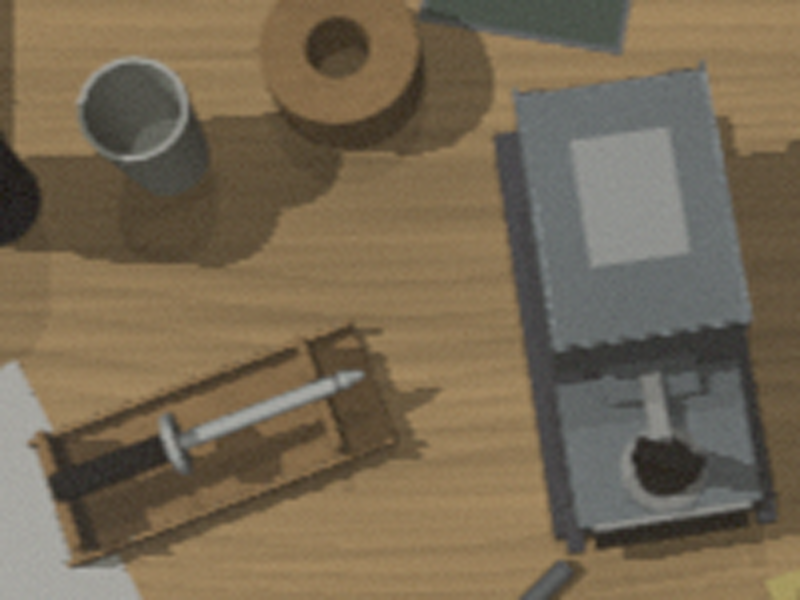

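View pics/sidec.png

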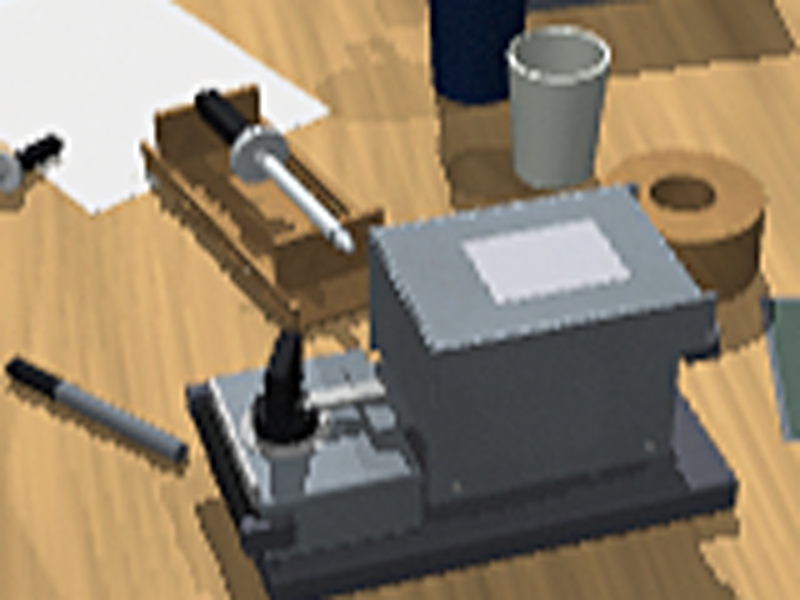

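```bash
cat > fit.py <<'E'
from h import *
from scipy.optimize import least_squares
T=lambda p:np.array(p)/4+[175-.4,110-.4]
S=lambda p:np.array(p)/5+[230-.4,130-.4]
def W(q,L):
    L=np.atleast_2d(L); c,s=np.cos(q[2]),np.sin(q[2]); return np.c_[q[0]+c*L[:,0]-s*L[:,1],q[1]+s*L[:,0]+c*L[:,1],L[:,2]]
def disp(q):
    w,xr=q[3],q[4]
    f=[("t",(-.07,w,.154),(556,350)),("t",(-.07,-w,.154),(748,323)),("t",(xr,w,.154),(515,92)),("t",(xr,-w,.154),(703,67)),
       ("t",(-.14,0,.073),(663,470)),("t",(-.17,0,.07),(676,518)),
       ("s",(-.07,w,.154),(370,231)),("s",(-.07,-w,.154),(432,349)),("s",(xr,-w,.154),(715,296)),("s",(xr,w,.154),(634,189)),
       ("s",(-.14,0,.073),(287,425))]
    return f
def sp(q):
    return [("t",(.171,0,.05),(362,376)),("t",(.044,0,.05),(176,443)),("t",(-.04,0,.055),(55,486)),
            ("s",(.171,0,.05),(347,245)),("s",(.044,0,.05),(257,154)),("s",(-.04,0,.055),(204,96))]
def res(q,F):
    r=[]
    for c,L,p in F(q):
        n="top" if c=="t" else "side"
        r.append((proj(n,W(q,L))[0]-(T(p) if c=="t" else S(p))))
    return np.array(r)
if __name__=="__main__":
    for F,q0 in((disp,[.5,0,.1,.05,.08]),(sp,[.45,.3,-1.2])):
        s=least_squares(lambda q:res(q,F).ravel(),q0,loss="soft_l1"); print(np.round(s.x,4)); print(np.round(res(s.x,F),1).tolist())
E
python3 fit.py
```

```text
[ 0.6041 -0.0389  0.1265  0.0577  0.093 ]
[[0.3, -0.2], [0.6, -0.7], [0.5, -0.5], [0.2, -0.9], [0.5, -0.2], [-0.9, -0.4], [-0.5, -0.1], [-0.3, -0.2], [-1.3, -0.4], [-0.7, -1.2], [-1.2, -0.3]]
[ 0.4792  0.2985 -1.2365]
[[0.3, -0.2], [0.4, -0.1], [-1.3, 0.4], [0.0, 0.9], [0.2, 0.2], [-0.1, -0.8]]
```

```bash
cat >> h.py <<'E'
D=np.array([.6041,-.0389,.1265]); SPN=np.array([.4792,.2985,-1.2365])
def W(q,L):
    c,s=np.cos(q[2]),np.sin(q[2]); return np.array([q[0]+c*L[0]-s*L[1],q[1]+s*L[0]+c*L[1],L[2]])
def down(a):  # tool down, fingers closing along world yaw a
    z=np.array([0,0,-1.]); y=np.array([np.cos(a),np.sin(a),0]); 
    q=R.from_matrix(np.c_[np.cross(y,z),y,z]).as_quat(); return np.r_[q[3],q[:3]]
E
python3 - <<'E'
from h import *
K=W(D,(-.14,0,.094)); print("knob",K)
for n,uv,z in(("pen_cup",(207,140),.095),("spare",(258,122),.056),("tumbler",(147,140),.222)): print(n,back("top",uv,z))
up=K+[0,0,.1]; a0=D[2]+1.1+np.pi/2
for k in(0,-np.pi):
    print(k,[np.round(bot.solve_ik(up,down(a0+k-d)),2) if bot.solve_ik(up,down(a0+k-d)) is not None else None for d in(0,.5,1.1)])
mk=[proj("top",W(D,l))[0] for l in((-.14,0,.124),(-.14+.022*np.cos(1.1),.022*np.sin(1.1),.124),(-.14-.022*np.cos(1.1),-.022*np.sin(1.1),.124))]
print(mk)
bot.set_gripper(.5)
k=-np.pi
bot.move_pose(up,down(a0+k)); print(bot.read_position(),bot.read_joint_positions(),bot.read_clock())
crop("top",(300,160,100,75),8,"k",mk)
E
```

```text
knob [ 0.46521866 -0.0565628   0.094     ]
pen_cup [0.69669866 0.28156062]
spare [0.75986569 0.15637333]
tumbler [0.65164305 0.37788119]
0 [array([-0.28,  0.21, -0.46,  0.91,  0.  , -1.51]), array([-0.28,  0.21, -0.46,  0.91,  0.  , -1.01]), array([-0.28,  0.21, -0.46,  0.91,  0.  , -0.41])]
-3.141592653589793 [array([-0.28,  0.21, -0.46,  0.91,  0.  ,  1.64]), array([-0.28,  0.21, -0.46,  0.91,  0.  ,  2.14]), array([-0.28,  0.21, -0.46,  0.91,  0.  ,  2.74])]
[array([342.16412268, 224.11711316]), array([333.4349281, 221.2721229]), array([350.91497514, 226.96916209])]
[ 0.46538717 -0.05589182  0.19407274] [-2.77353527e-01  2.07938586e-01 -4.55070462e-01  9.07656855e-01
  2.38574802e-04  1.63635568e+00] 4.0667
```

View pics/k.png

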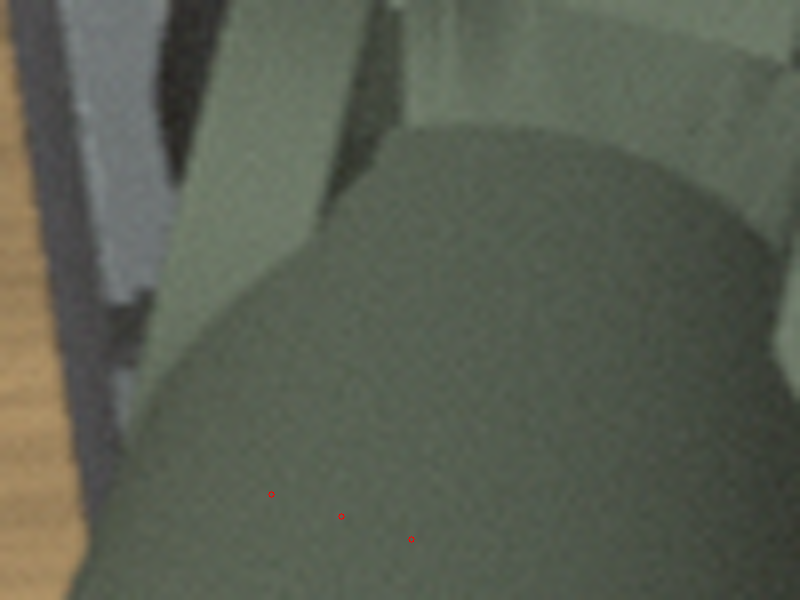

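The arm hides the knob in this view. The predicted bar ends, (633,445) to (704,468) in the earlier crop, match the black blob there, so I'll grasp and turn.

Run:
```python
from h import *
K=W(D,(-.14,0,.094)); a0=D[2]+1.1+np.pi/2-np.pi
print(bot.move_linear(K,speed=.08,until_force=8),bot.read_position())
bot.set_gripper(0.0,60); print("w",bot.read_gripper_width(),bot.read_finger_force(),bot.read_ft_force(),bot.read_moment())
for d in(.4,.8,1.0,1.1,1.14):
    bot.move_pose(K,down(a0-d)); print(d,np.round(bot.read_moment(),2),np.round(bot.read_ft_force(),1))
    if abs(bot.read_moment()[2])>1: break
crop("side",(230,110,160,120),5,"turned")
print(bot.read_clock())
```

```text
False [ 0.46569701 -0.05670116  0.09447415]
w 0.15335267675859118 62.61100172996521 [ 5.87437656 -2.12628302  0.37276869] [-0.30260767 -0.84649857 -0.01542467]
0.4 [-0.22 -0.9   0.07] [ 4.8 -1.6  0.8]
0.8 [-0.11 -0.91  0.11] [ 5.6 -1.2  0.2]
1.0 [-0.08 -0.96  0.16] [ 5.6 -1.   0. ]
1.1 [-0.17 -0.95  0.14] [ 5.1 -1.5 -0.5]
1.14 [-0.3  -1.06  1.47] [ 4.8 -1.1  0.3]
7.675
```

View pics/turned.png

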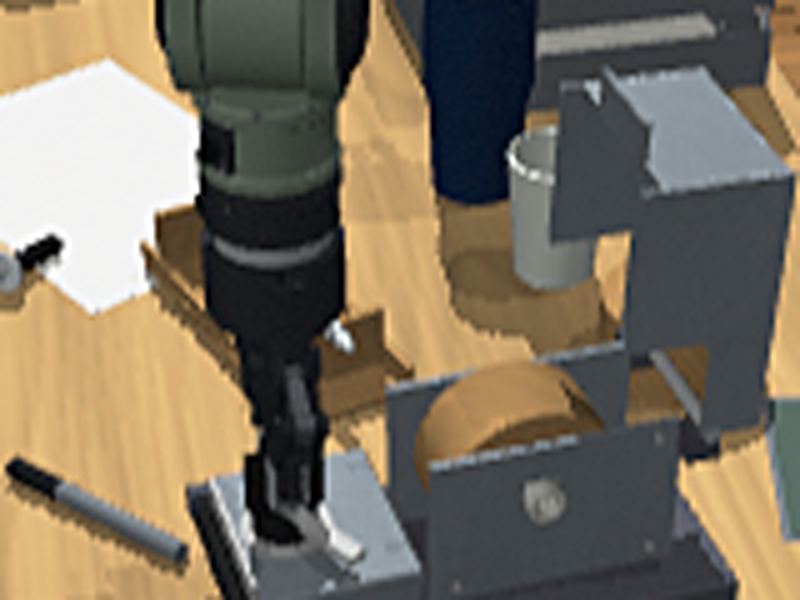

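The hood is open and the turn reached the stop (the moment jumped). The far bearing's end shows at about (339,210) px. I'll release the knob and go above the spindle.

Run:
```python
from h import *
K=W(D,(-.14,0,.094))
bot.set_gripper(1.0); bot.wait(.4)
bot.move_linear(K+[0,0,.10],speed=.2)
G=W(SPN,(0,0,.03)); 
for a in(SPN[2]+np.pi/2,SPN[2]-np.pi/2):
    s=bot.solve_ik(G+[0,0,.1],down(a)); print(a,None if s is None else np.round(s,2))
a=SPN[2]+np.pi/2
bot.set_gripper(.5)
bot.move_pose(G+[0,0,.1],down(a))
print(bot.read_position(),bot.read_clock())
mk=[proj("top",W(D,l))[0] for l in((0,.051,.09),(0,.051,.1035),(.0,.051,.0765),(.0135,.051,.09),(-.0135,.051,.09),(-.14,0,.124),(-.14+.022*np.cos(1.1),.022*np.sin(1.1),.124))]
crop("top",(175,110,200,150),4,"open",mk)
print(proj("side",W(D,(0,-.051,.09))))
for n in("top",):
  for t in("bearing_near","roll","catch_grip"): print(t,[(np.round(d["bbox"]).tolist(),round(d["confidence"],2)) for d in bot.search_frame(n,t)][:2])
```

```text
0.3342963267948966 [ 0.43  0.44 -0.3   0.83  0.    1.66]
-2.8072963267948965 [ 0.43  0.44 -0.3   0.83  0.   -1.48]
[0.47958215 0.29782911 0.13018018] 11.2583
[[338.26818284 211.1126135 ]]
bearing_near [([294.0, 57.0, 73.0, 190.0], 0.59)]
roll [([320.0, 152.0, 30.0, 44.0], 0.98), ([428.0, 265.0, 56.0, 12.0], 0.61)]
catch_grip [([331.0, 201.0, 21.0, 33.0], 0.88), ([292.0, 57.0, 63.0, 77.0], 0.38)]
```

View pics/open.png

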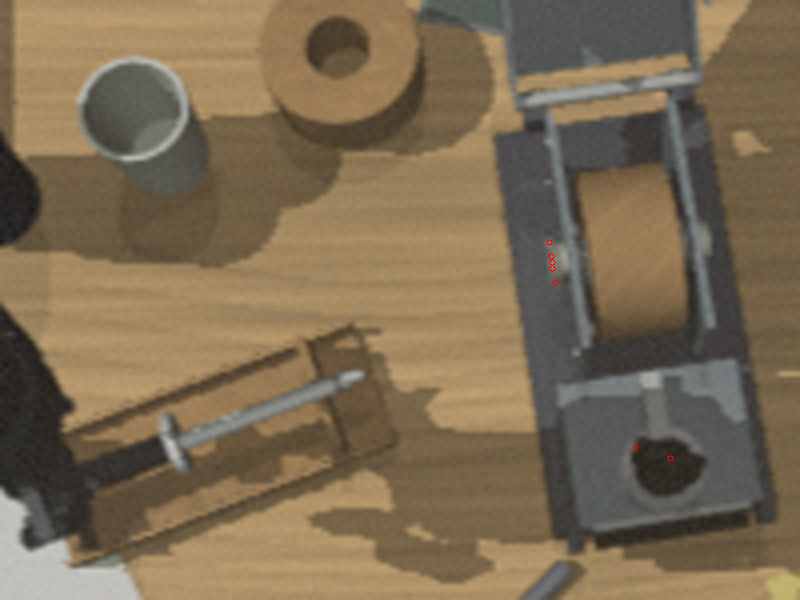

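Knob is back at rest, the hood is open, and the near bush at about (563,260) in the crop lies next to my predicted mouth marks at (552,262). Now the grasp.

```bash
python3 - <<'E'
from h import *
G=W(SPN,(0,0,.03)); a=SPN[2]+np.pi/2
print(bot.move_linear(G,speed=.12,until_force=10),bot.read_position())
bot.set_gripper(0.0,90); print("w",bot.read_gripper_width(),bot.read_finger_force(),bot.read_ft_force())
bot.move_linear(G+[0,0,.08],speed=.15); print("w",bot.read_gripper_width(),np.round(bot.read_ft_force(),1))
# pre-insert: nose 25 mm outside the mouth
P0=W(D,(0,.051+.171+.025,.0)); a1=D[2]
bot.move_linear([*P0[:2],.11],speed=.15,rotation=down(a1))
bot.move_linear([*P0[:2],.0705],speed=.1)
p=bot.read_position(); print(P0,p,bot.read_clock())
N=[W(D,l) for l in((0,.051+.025,.09),(0,.051+.025+.125,.09),(0,.051,.09))]
for c,b in(("top",(200,110,160,120)),("side",(230,130,160,120))):
    crop(c,b,5,"pre_"+c,proj(c,np.array(N)))
E
python3 -c "
import cv2,numpy as np
a=[cv2.resize(cv2.imread(f'pics/pre_{c}.png'),(560,420))[:300] for c in('top','side')];cv2.imwrite('pics/pre.png',np.vstack(a))"
```

```text
False [0.47977893 0.29874476 0.03062934]
w 0.19818308381919925 87.88509607315063 [-1.14961224  0.10175215  5.48665779]
w 0.19549209006890342 [ 0.   1.1 -2.7]
[0.57293777 0.20612636 0.        ] [0.57266673 0.2064336  0.07046616] 15.0333
```

View pics/pre.png

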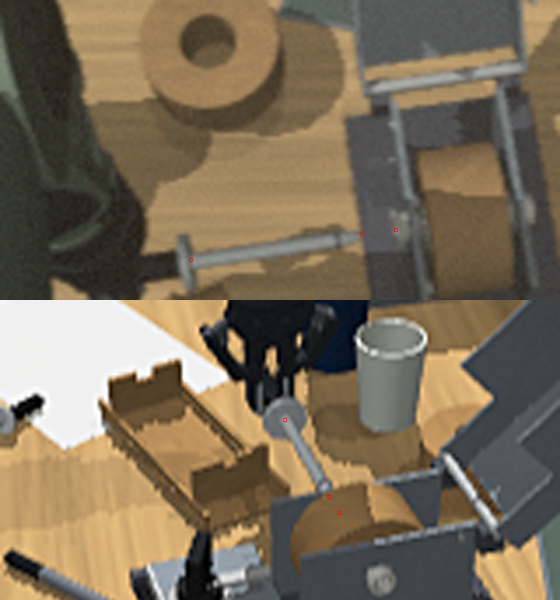

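The nose tip sits at about (360,237) in the top view, within ~2 mm of the axle line mark and well inside the cone, so I'll insert.

```bash
cat > ins.py <<'E'
from h import *
import sys
def loc():
    p=bot.read_position(); d=p[:2]-D[:2]; c,s=np.cos(D[2]),np.sin(D[2]); return np.round([c*d[0]+s*d[1],-s*d[0]+c*d[1],p[2]],4)
def fl():
    f=bot.read_ft_force(); c,s=np.cos(D[2]),np.sin(D[2]); return np.round([c*f[0]+s*f[1],-s*f[0]+c*f[1],f[2]],1)
E
python3 - <<'E'
from ins import *
print(loc(),fl())
for y in(.215,.18,.145,.12,.105):
    t=W(D,(0,y,.0705)); h=bot.move_linear(t,speed=.05,until_force=12)
    print(y,h,loc(),fl(),np.round(bot.read_moment(),2))
    if h: break
print(bot.read_clock())
E
```

```text
[0.0006 0.2473 0.0713] [ 0.2 -0.4 -1. ]
0.215 False [0.     0.215  0.0705] [-0.6  0.1 -0.7] [ 0.04 -0.03  0.06]
0.18 False [1.000e-04 1.798e-01 7.060e-02] [ 0.2 -1.  -1. ] [-0.09 -0.08  0.09]
0.145 False [0.0002 0.1445 0.0706] [ 1.5 -1.7 -0.9] [-0.19 -0.32  0.13]
0.12 False [0.0002 0.1191 0.0705] [ 2.4 -2.2 -1.2] [-0.25 -0.46  0.19]
0.105 False [0.0003 0.1041 0.0706] [ 3.4 -0.8 -1.7] [-0.24 -0.69  0.21]
18.725
```

```bash
python3 - <<'E'
from ins import *
h=bot.move_linear(W(D,(.0005,.082,.0705)),speed=.02,until_force=12)
print(h,loc(),fl(),np.round(bot.read_moment(),2),bot.read_gripper_width()); bot.wait(.5); print(loc(),fl(),bot.read_clock())
for c,b in(("top",(240,130,160,120)),("side",(250,150,160,120))): crop(c,b,5,"in_"+c)
E
python3 -c "
import cv2,numpy as np
a=[cv2.resize(cv2.imread(f'pics/in_{c}.png'),(640,480))[60:360] for c in('top','side')];cv2.imwrite('pics/in.png',np.vstack(a))"
```

```text
True [0.0005 0.0983 0.0705] [0.7 0.9 2. ] [ 0.08 -0.03  0.08] 0.19650299438714786
[0.001  0.0986 0.0701] [ 1.3 -0.9 -0.3] 19.825
```

View pics/in.png

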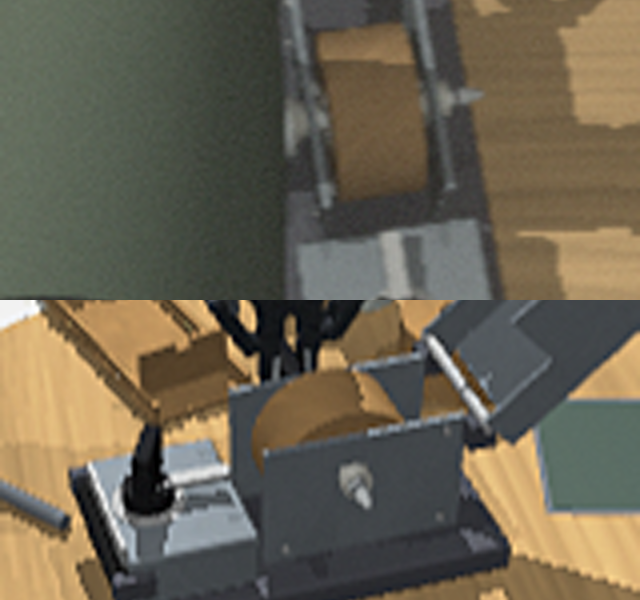

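The nose sticks out of the far bearing at (465,95) in the top half. The stop came at 0.098 against 0.097 expected, but the force has relaxed, so I'll check with a gentle push that the collar is really seated.

Run:
```python
from ins import *
for y in(.0975,.0965,.0955,.0945,.0935):
    bot.move_linear(W(D,(.0005,y,.0705)),speed=.02); bot.wait(.15)
    f=fl(); print(y,loc(),f,bot.read_gripper_width())
    if f[1]>12: break
print(bot.read_clock())
```

```text
0.0975 [0.0007 0.0983 0.0704] [ 2.6  5.5 -2.5] 0.1969080345599922
0.0965 [0.0007 0.0983 0.0704] [ 2.3  6.7 -2.6] 0.19495706356543882
0.0955 [0.0007 0.0983 0.0704] [ 3.  10.9 -0.6] 0.1957042965796309
0.0945 [0.0007 0.0983 0.0704] [ 2.9 13.4 -1.5] 0.1903280386801266
21.525
```

Run:
```python
from ins import *
p=back("top",(360.3,168.4),.09); d=p-D[:2]; c,s=np.cos(D[2]),np.sin(D[2]); tip=-s*d[0]+c*d[1]
print("tip local y",tip,"expected",.051-.125)
if tip<-.068: print(fl(),bot.close_job())
```

```text
tip local y -0.07277521796460464 expected -0.07400000000000001
the job is handed in; nothing more can be done
[ 2.9 13.4 -1.5] None
```

The job is handed in: I turned the catch to its stop and it sprang back, the hood is open, and the spindle is through both bearings and the roll. Its collar is seated against the near bearing with about 13 N of push, and the arm is still holding the grip.

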